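# Pack the reed maker's caddy

### The arm

A 6-joint arm with a two-finger parallel gripper is mounted at the origin on the work surface. World frame = base frame: x ahead of the robot, y to its left, z up, the work surface at z = 0. Lengths are in m, angles in degrees, forces in N, time in s.
With the tool pointing down it reaches from about 0.25 to 0.725 m from the base axis. Payload 4 kg.
Tool frame: the origin (TCP) lies at the very end of the fingers, on their centre line; the grasp point (between the pads) lies 19 mm behind it; z points along the fingers, x is the direction in which the jaws open and shut, and the axes are right-handed (so a half turn about z gives the same grasp; the last joint's range is limited). The gripper opens to 85 mm and grips with 20 to 120 N. Pads are 22 mm wide; open, the fingers measure 114 mm over their backs; the gripper's body (76 mm by 85 mm) begins 54 mm behind the grasp point. The pads swing forward as they close: fully open they stand 13 mm farther back than shut.
Start: joints at [67.38, 13.785, 0.286, 76.501, 0, 90], TCP at [0.192, 0.462, 0.231] pointing down, gripper open.
Joint ranges: [-155.79, 155.79], [-60.16, 107.12], [-62.33, 73.08], [-114, 123.19], [-81.49, 82.49], [-180, 180]. Speed limits (degrees/s): [159.86, 159.86, 180, 180, 180, 180].

### API

Orientations are given as [roll, pitch, yaw] about the fixed x, y, z axes, in that order (R = Rz(yaw) Ry(pitch) Rx(roll)).
In Python, from bench import telemetry, optics, r gives the robot as it stands.
- The arm moves only by the shell command python3 -m pendant 'ROWS' [OPENING]. ROWS is JSON, a list of rows, each an object of numbers: "x", "y", "z": the shift along the tool's x, y, z in cm; "rx", "ry", "rz": the turn, a rotation vector about the tool's x, y, z in rad. In form: [{"x": .., "y": .., "z": .., "rx": .., "ry": .., "rz": ..}, ...]. A call has 1 to 5 rows; each row is the pose to reach, as a shift and turn from the pose commanded when the call began, along the tool's axes at that moment; what a row does not reach only later rows make up. A row lasts 1/12 s, in which the tool goes at most 41.7 mm and 7.16 degrees, less where a joint would pass 70% of its speed; a pose out of reach is approached as far as the arm can. A call with a gripper value outside its range is refused whole. OPENING is the closure, from 0 (fully open) to 1 (shut), set as the call begins (- or left out, the last holds). The fingers move at their own pace and stop on an object; the grip force is fixed at half the most. Time passes only in rows, so rows that repeat a pose let the fingers close. It gives the time, the measured TCP pose, the force and the opening at its end, in the units of the state.
- telemetry.get_state(): the state, without advancing time (a new reading comes with each control period).
- optics.snapshot(name): name is "scene" or "top" or "wrist"; returns (picture, depth): 420x560x3 uint8, red, green, blue; 420x560 float32, m along the optical axis (not along the pixel's ray), 0 where there is no reading.
- optics.camera_info(name): a dict with "K" (3x3 intrinsics, pixels), "R" (3x3) and "t" (3): a world point X has camera coordinates R X + t; the wrist camera has in their place "mount" (4x4, takes a point from camera to tool coordinates, whose origin is the TCP and whose axes are the tool frame's). Camera axes: x right, y down, z forward; pixel columns grow to the right and rows downward; lengths in m; the calibration is good to about 2 mm. A picture is of the moment at which its call begins: read the wrist's pose just before it. camera_info takes no time and is no camera call.
- r.close_job(): hands the job in, once; it reports no verdict.
The state is a dict: "time_s": time; "joints": joint angles; "dq": joint speeds; "effort": joint torques, N m; "tcp_pos": TCP position; "ee_rot": TCP orientation; "force": force on the tool from outside, world axes, zero at the start; "moment": the same for the moment, N m; "width": opening from 0.0 (shut) to 1.0 (fully open).
Only numpy, scipy, OpenCV 4.12 (cv2) and the standard library are available. Lean on these libraries where they do the work, as an engineer would, in place of code of your own. Each camera call takes 0.05 s, during which the arm holds its last target.

### The job

Pack the caddy on the counter: stand the black ebony reed cap upright in the green well, the copper cup mouth up in the red well and the white reed tin flat in the yellow well, and lay the horn-handled awl flat and lengthways (front to back) in the blue well. The pale boxwood cap and the steel cup do not belong in it: leave them standing where they are.

Things in the scene. Friction and masses are not known exactly. Their poses are not given: they have to be found in the camera images.
- ebony_cap_mid (a point): Black ebony reed cap, about 45 g, 62 mm high, 30 mm in diameter up to 50 mm height, then narrowing to a rounded top 12 mm across, two thin brass bands; stands upright on the counter. Point: on its axis, half-way up (31 mm above its foot); z up the axis.
- boxwood_cap_mid (a point): Pale yellow boxwood reed cap, the same shape as the black one; does not belong in the caddy. 62 mm high, 30 mm in diameter up to 50 mm height, then narrowing to a rounded top 12 mm across, two thin brass bands; stands upright on the counter. Point: on its axis, half-way up (31 mm above its foot); z up the axis.
- copper_cup_mid (a point): Orange-brown copper open cup, straight-sided, 52 mm outside diameter, 46 mm high, wall 3.5 mm, stands mouth up. Point: on its axis, half-way up (23 mm above its foot); z up the axis. About 110 g.
- steel_cup_mid (a point): Grey steel open cup, straight-sided, 52 mm outside diameter, 46 mm high, wall 3.5 mm, stands mouth up. Point: on its axis, half-way up (23 mm above its foot); z up the axis. The same shape as the copper one; does not belong in the caddy.
- reed_tin_mid (a point): Round white reed tin, closed, with a blue stripe and a blue spot on its lid: 48 mm in diameter, 30 mm high, about 70 g, standing flat. Point: on its axis, half-way up (15 mm above its foot); z up.
- awl_mid (a point): Small awl lying flat, 86 mm long, about 60 g: brown horn handle 56 mm long with flat sides, 22 mm wide and 22 mm high (does not roll), then a short brass ferrule and a steel spike 5 mm thick, 30 mm long. Point: middle of the whole length, half-way up (11 mm above the counter); x along the awl towards the spike tip, z up. The handle's middle lies 15 mm from this point along -x; the tip 43 mm along +x.
- well_green: Fixed rectangular well with a green floor and green edge strips, one of four side by side in the dark wooden caddy (their order changes). Inside 110 mm along its x and 78 mm along its y, walls 4 mm thick; the four lie in a row along y. Origin: centre of the underside; floor surface 4 mm and wall top 16 mm above the origin along z; the outer wall of the caddy is no higher than 2 mm above the well's wall top.
- well_red: Fixed rectangular well with a red floor and red edge strips, one of four side by side in the dark wooden caddy (their order changes). Inside 110 mm along its x and 78 mm along its y, walls 4 mm thick; the four lie in a row along y. Origin: centre of the underside; floor surface 4 mm and wall top 16 mm above the origin along z; the outer wall of the caddy is no higher than 2 mm above the well's wall top.
- well_yellow: Fixed rectangular well with a yellow floor and yellow edge strips, one of four side by side in the dark wooden caddy (their order changes). Inside 110 mm along its x and 78 mm along its y, walls 4 mm thick; the four lie in a row along y. Origin: centre of the underside; floor surface 4 mm and wall top 16 mm above the origin along z; the outer wall of the caddy is no higher than 2 mm above the well's wall top.
- well_blue: Fixed rectangular well with a blue floor and blue edge strips, one of four side by side in the dark wooden caddy (their order changes). Inside 110 mm along its x and 78 mm along its y, walls 4 mm thick; the four lie in a row along y. Origin: centre of the underside; floor surface 4 mm and wall top 16 mm above the origin along z; the outer wall of the caddy is no higher than 2 mm above the well's wall top.
Mind the look-alikes: they are no part of the job. Of the things that look like the part that bears reed_tin_mid, take the one that is farthest to the robot's left at the start.

How it is judged (in metres and radians):
At the end, for the whole second after the job is handed in: Cap in the green well, cup in the red, tin in the yellow, awl in the blue: between the walls, on the floor (5 mm), upright or flat (0.12 rad), still (0.02 m/s); awl within 0.4 rad of lengthways, its middle within 18 mm of the middle; boxwood cap and steel cup upright within 20 mm of their starts (z of ebony_cap_mid in the frame of well_green between 0.03 and 0.04 m and x of ebony_cap_mid in the frame of well_green between -0.042 and 0.042 m and y of ebony_cap_mid in the frame of well_green between -0.026 and 0.026 m and angle between each of ebony_cap_mid, copper_cup_mid, reed_tin_mid, awl_mid's own z axis and vertical below 0.12 rad and linear speed of each of ebony_cap, copper_cup, reed_tin, awl below 0.02 m/s and z of copper_cup_mid in the frame of well_red between 0.022 and 0.032 m and x of copper_cup_mid in the frame of well_red between -0.032 and 0.032 m and y of copper_cup_mid in the frame of well_red between -0.016 and 0.016 m and z of reed_tin_mid in the frame of well_yellow between 0.014 and 0.024 m and x of reed_tin_mid in the frame of well_yellow between -0.034 and 0.034 m and y of reed_tin_mid in the frame of well_yellow between -0.018 and 0.018 m and z of awl_mid in the frame of well_blue between 0.01 and 0.02 m and x of awl_mid in the frame of well_blue between -0.018 and 0.018 m and y of awl_mid in the frame of well_blue between -0.03 and 0.03 m and angle between the x axis of awl_mid and the x axis of well_blue, either way round below 0.4 rad and distance of each of boxwood_cap_mid, steel_cup_mid from where it was at the start of the episode below 0.02 m and angle between each of boxwood_cap_mid, steel_cup_mid's own z axis and vertical below 0.15 rad); the robot touches nothing.
It fails at once if the pale boxwood cap is shifted more than 20 mm or knocked over (distance of boxwood_cap_mid from where it was at the start of the episode above 0.02 m or angle between boxwood_cap_mid's own z axis and vertical above 0.4 rad).
It fails at once if the steel cup is shifted more than 20 mm or knocked over (distance of steel_cup_mid from where it was at the start of the episode above 0.02 m or angle between steel_cup_mid's own z axis and vertical above 0.4 rad).
It also fails if it takes over 109 s, if anything falls off the work surface, if the arm or the gripper's body presses on something with over 40 N, if the wrist force passes 120 N, or if a joint passes its speed limit or range.

## Working session

There is one attempt and no reset: what is moved stays moved. The work goes in short steps, Python scripts to look and compute and a shell command to move; the robot and the scene stay as the last step left them, time stands still between calls to the robot, and variables do not carry over. Pictures are saved under pics/ and viewed, and the job is handed in when it is done.

```bash
ls -la; mkdir -p pics; python3 - <<'E'
from bench import telemetry, optics, r
import cv2, numpy as np
s=telemetry.get_state(); print(s)
for n in ("scene","top","wrist"):
    im,d=optics.snapshot(n); cv2.imwrite(f"pics/{n}0.png",im[:,:,::-1]); np.save(f"pics/{n}0_d.npy",d)
    c=optics.camera_info(n); print(n,{k:np.round(np.array(v),4).tolist() for k,v in c.items()})
E
```

```text
total 12
drwxr-xr-x  3 agent agent 4096 Dec  6 23:14 .
drwxr-xr-x 23 root  root  4096 Dec  6 23:14 ..
drwxr-xr-x  2 agent agent 4096 Dec  6 23:14 pics
{'time_s': 0.0, 'joints': array([6.73787049e+01, 1.38326035e+01, 2.14698909e-01, 7.64979504e+01,
       5.80015731e-04, 9.00015796e+01]), 'dq': array([-0.01208994,  0.04335776, -0.0644525 , -0.06429351,  0.05437575,
       -0.04503195]), 'effort': array([ 7.20723947e-04, -3.72320473e+01,  2.52406043e+01,  1.70325249e-02,
        1.37929223e-04, -1.42405906e-06]), 'tcp_pos': array([0.19208657, 0.46098334, 0.23041593]), 'ee_rot': array([-1.79999423e+02,  1.15854997e-01,  6.73771252e+01]), 'force': array([-0.06552911,  0.46071123, -0.72695705]), 'moment': array([-0.00797402,  0.05141354, -0.05081311]), 'width': 1.0034751439706155}
scene {'K': [[519.9366, 0.0, 266.3168], [0.0, 519.9366, 212.1349], [0.0, 0.0, 1.0]], 'R': [[-0.6411, 0.7673, 0.0163], [0.4169, 0.366, -0.832], [-0.6443, -0.5266, -0.5545]], 't': [0.3991, -0.1209, 1.7409]}
top {'K': [[488.9442, 0.0, 279.7588], [0.0, 488.9442, 211.3263], [0.0, 0.0, 1.0]], 'R': [[-0.0454, -0.999, -0.004], [-0.9756, 0.0452, -0.2148], [0.2148, -0.0059, -0.9766]], 't': [-0.0654, 0.5303, 1.2254]}
wrist {'K': [[319.1595, 0.0, 282.632], [0.0, 319.1595, 203.9097], [0.0, 0.0, 1.0]], 'mount': [[1.0, 0.0001, -0.0007, 0.0001], [0.0, 0.9622, 0.2724, -0.0681], [0.0007, -0.2724, 0.9622, -0.1435], [0.0, 0.0, 0.0, 1.0]]}
```

View pics/top0.png

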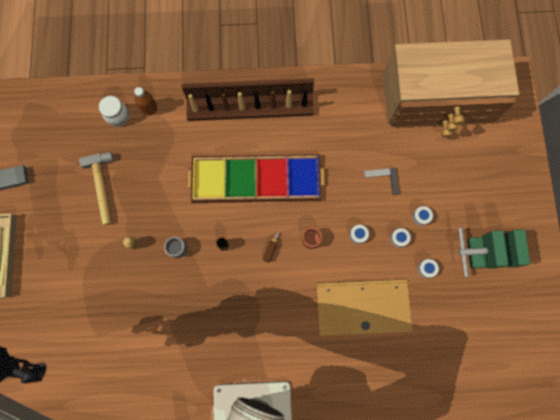

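View pics/scene0.png

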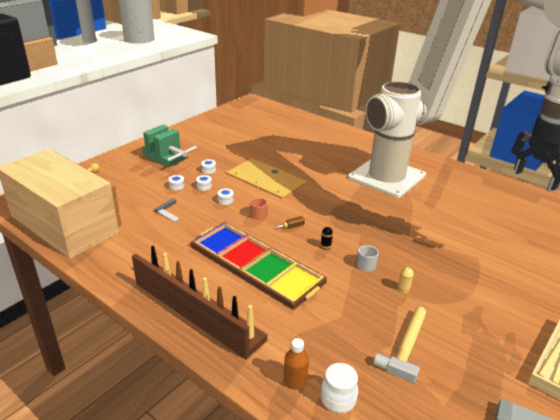

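View pics/wrist0.png

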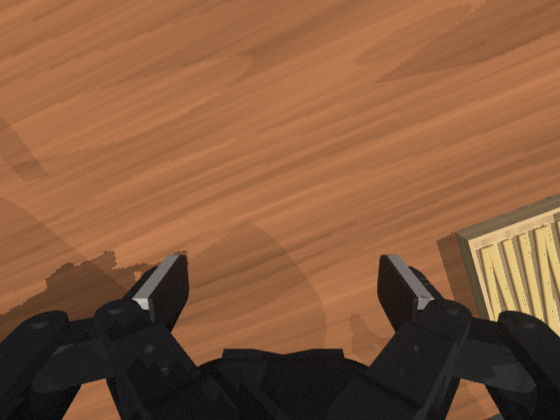

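Top view: the base is at the bottom (253,400), +x points up and +y points left. Wells from left to right are yellow (210,179), green (241,179), red (272,178) and blue (303,178).

Candidates by top pixel:
- **Tins:** (360,234), (401,237), (424,215), (429,268). Farthest left is (360,234).
- **Cups:** copper is the orange-brown one at (312,238); steel is the grey one at (175,246).
- **Caps:** ebony is the black one at (222,244); boxwood is the pale one at (129,242). The ones in the rack are not free-standing.
- **Awl:** (272,247). The L-shaped tool at (385,178) is not the awl.

I'll check these in a crop and measure positions.

```bash
cat > h.py <<'E'
import numpy as np, cv2
from scipy.spatial.transform import Rotation as Ro
from bench import telemetry, optics, r
def cloud(n,d,c=None,pose=None):
    c=c or optics.camera_info(n); K=np.array(c['K']); v,u=np.mgrid[0:d.shape[0],0:d.shape[1]]
    P=np.stack([(u-K[0,2])/K[0,0]*d,(v-K[1,2])/K[1,1]*d,d],-1)
    if n=='wrist':
        M=np.array(c['mount']); P=P@M[:3,:3].T+M[:3,3]
        return P@Ro.from_euler('xyz',pose[1],degrees=True).as_matrix().T+pose[0]
    return (P-np.array(c['t']))@np.array(c['R'])
def st():
    s=telemetry.get_state(); print('t',round(s['time_s'],2),'tcp',np.round(s['tcp_pos'],4),'rot',np.round(s['ee_rot'],2),'F',np.round(s['force'],1),'w',round(s['width'],3)); return s
def snap(n,name):
    s=telemetry.get_state(); im,d=optics.snapshot(n); cv2.imwrite(f'pics/{name}.png',im[:,:,::-1]); np.save(f'pics/{name}_d.npy',d)
    return im,d,(s['tcp_pos'],s['ee_rot'])
E
python3 - <<'E'
from h import *
im=cv2.imread('pics/top0.png'); d=np.load('pics/top0_d.npy'); P=cloud('top',d)
cv2.imwrite('pics/crop0.png',cv2.resize(im[150:280,110:445],None,fx=2.38,fy=2.38,interpolation=cv2.INTER_CUBIC))
print('table z',np.median(P[300:330,140:200,2]), P[250:270,290:300].reshape(-1,3).mean(0))
m=((P[:,:,2]>0.008)&(d>0)).astype(np.uint8)
n,l,s,c=cv2.connectedComponentsWithStats(m)
for i in range(1,n):
    if s[i,4]>25 and c[i][1]>130 and c[i][1]<290:
        q=P[l==i]; print(np.round(c[i],0),s[i,4],'min',np.round(q.min(0),3),'max',np.round(q.max(0),3),'topmean',np.round(q[q[:,2]>q[:,2].max()-.006].mean(0),3))
hsv=cv2.cvtColor(im,cv2.COLOR_BGR2HSV)
for nme,(lo,hi) in dict(y=(20,35),g=(50,75),r=(172,180),b=(110,130)).items():
    mm=(hsv[:,:,0]>=lo)&(hsv[:,:,0]<=hi)&(hsv[:,:,1]>190)&(hsv[:,:,2]>80)
    mm[:150]=0;mm[205:]=0;mm[:,:185]=0;mm[:,330:]=0
    q=P[mm]; rect=cv2.minAreaRect((q[:,:2]*1000).astype(np.float32)); print(nme,mm.sum(),np.round(q.mean(0),3),rect)
E
```

```text
table z 0.0008559218751434263 [ 0.40516447 -0.12345348  0.00109062]
[ 99. 182.] 935 min [0.521 0.367 0.008] max [0.726 0.456 0.035] topmean [0.655 0.408 0.03 ]
[255. 178.] 4921 min [ 0.563 -0.215  0.008] max [0.705 0.161 0.029] topmean [ 0.633 -0.027  0.025]
[ 13. 177.] 515 min [0.635 0.602 0.008] max [0.699 0.678 0.031] topmean [0.667 0.637 0.027]
[393. 180.] 156 min [ 0.572 -0.416  0.008] max [ 0.645 -0.383  0.021] topmean [ 0.609 -0.407  0.017]
[422. 216.] 284 min [ 0.482 -0.495  0.008] max [ 0.528 -0.448  0.039] topmean [ 0.505 -0.471  0.035]
[  7. 254.] 860 min [0.34  0.628 0.008] max [0.561 0.669 0.038] topmean [0.453 0.635 0.034]
[358. 234.] 279 min [ 0.44  -0.322  0.009] max [ 0.49  -0.273  0.038] topmean [ 0.463 -0.297  0.033]
[495. 250.] 2310 min [ 0.336 -0.702  0.008] max [ 0.465 -0.545  0.107] topmean [ 0.398 -0.659  0.103]
[311. 238.] 168 min [ 0.431 -0.195  0.008] max [ 0.481 -0.143  0.054] topmean [ 0.462 -0.168  0.05 ]
[400. 238.] 284 min [ 0.425 -0.429  0.009] max [ 0.47  -0.382  0.039] topmean [ 0.446 -0.405  0.034]
[270. 249.] 206 min [ 0.401 -0.08   0.008] max [ 0
[... 335 characters left out ...]
8.] 298 min [ 0.34  -0.495  0.008] max [ 0.387 -0.447  0.037] topmean [ 0.364 -0.47   0.033]
[364. 282.] 29 min [ 0.333 -0.32   0.008] max [ 0.339 -0.282  0.013] topmean [ 0.336 -0.304  0.01 ]
y 0 [nan nan nan] ((0.0, 0.0), (0.0, 0.0), 0.0)
g 32 [0.624 0.016 0.009] ((637.8562622070312, 14.383241653442383), (94.01168823242188, 67.26519775390625), 1.1129112243652344)
r 44 [ 0.631 -0.064  0.01 ] ((635.0420532226562, -72.86160278320312), (76.97969055175781, 91.18019104003906), 87.47611999511719)
b 876 [ 0.632 -0.157  0.014] ((465.17047119140625, -140.70077514648438), (76.64703369140625, 436.9364013671875), 84.62098693847656)<stdin>:14: RuntimeWarning: Mean of empty slice.
  ret = um.true_divide(
```

View pics/crop0.png

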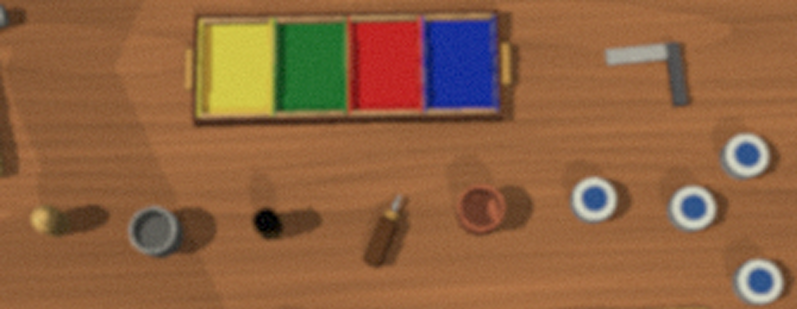

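The crop confirms the choice: the tin at crop (594,198) is the leftmost of the four identical ones. It also shows the copper cup at (482,208), the black cap at (267,222) and the awl at (385,230) with its spike up and to the right. Next I'll fit precise positions.

```bash
python3 - <<'E'
from h import *
im=cv2.imread('pics/top0.png'); d=np.load('pics/top0_d.npy'); P=cloud('top',d)
hsv=cv2.cvtColor(im,cv2.COLOR_BGR2HSV)
for nme,(u,v) in dict(y=(212,179),g=(241,179),r=(272,178),b=(303,178)).items():
    h0=int(hsv[v,u,0]); dh=np.abs((hsv[:,:,0].astype(int)-h0+90)%180-90)
    mm=(dh<8)&(hsv[:,:,1]>140)&(P[:,:,2]<.012)
    mm[:150]=0;mm[205:]=0;mm[:,:u-18]=0;mm[:,u+18:]=0
    mm=cv2.morphologyEx(mm.astype(np.uint8),cv2.MORPH_OPEN,np.ones((3,3)))>0
    q=P[mm]; rect=cv2.minAreaRect((q[:,:2]*1000).astype(np.float32)); print(nme,hsv[v,u],mm.sum(),np.round(q.mean(0),3),np.round(np.percentile(q,[2,98],axis=0)[:,:2],3).tolist(),np.round(rect[0]),np.round(rect[1]),round(rect[2],1))
m=((P[:,:,2]>0.008)&(d>0)).astype(np.uint8); n,l=cv2.connectedComponents(m)
for nm,(u,v) in dict(awl=(270,249),eb=(222,244),cu=(311,246),tin=(360,234),box=(130,242),st=(175,255),cad=(192,179)).items():
    i=l[v,u]; q=P[l==i]; rect=cv2.minAreaRect((q[:,:2]*1000).astype(np.float32)); print(nm,i,np.round(rect[0],1),np.round(rect[1],1),round(rect[2],1),'mean',np.round(q.mean(0),3))
# awl with lower threshold
m=(P[:,:,2]>0.005); m[:225]=0;m[270:]=0;m[:,:255]=0;m[:,290:]=0
q=P[m]; c=q[:,:2].mean(0); w,V=np.linalg.eigh(np.cov((q[:,:2]-c).T)); a=V[:,1]*np.sign(V[0,1]); t=(q[:,:2]-c)@a; print('awl axis',a,np.degrees(np.arctan2(a[1],a[0])),c,t.min(),t.max(), 'mid',c+a*(t.min()+t.max())/2)
h=q[q[:,2]>0.018]; rect=cv2.minAreaRect((h[:,:2]*1000).astype(np.float32)); print('handle',rect)
E
```

```text
y [ 28 166 208] 417 [0.639 0.1   0.009] [[0.591, 0.067], [0.682, 0.14]] [635. 103.] [76. 99.] 88.9
g [ 64 171 116] 412 [0.635 0.016 0.009] [[0.59, -0.019], [0.684, 0.047]] [636.  16.] [ 69. 100.] 82.0
r [  1 206 194] 553 [ 0.637 -0.066  0.009] [[0.586, -0.107], [0.687, -0.033]] [636. -70.] [107.  78.] 0.1
b [114 221 151] 586 [ 0.634 -0.157  0.009] [[0.586, -0.192], [0.681, -0.122]] [ 634. -157.] [ 75. 102.] 87.2
awl 461 [441.2 -62.8] [21.9 84. ] 65.5 mean [ 0.433 -0.06   0.021]
eb 470 [452.2  65.6] [27.9 30. ] 87.2 mean [0.449 0.064 0.05 ]
cu 447 [ 456.3 -169.1] [49.4 51.3] 1.7 mean [ 0.457 -0.169  0.034]
tin 436 [ 462.5 -296.6] [46.8 47. ] 70.8 mean [ 0.462 -0.296  0.029]
box 468 [465.5 306.9] [27.6 29. ] 48.0 mean [0.464 0.304 0.047]
st 469 [448.3 191.5] [51.5 50.9] 43.2 mean [0.449 0.191 0.034]
cad 264 [636.2 -26.8] [374.9 138.1] 88.4 mean [ 0.634 -0.027  0.014]
awl axis [ 0.99836008 -0.05724638] -3.2817703821826485 [ 0.43353691 -0.06128525] -0.18079143641225837 0.06821103199537969 mid [ 0.37733901 -0.05806284]
handle ((357.8778076171875, -60.321754455566406), (214.28042602539062, 38.041847229003906), 1.4598331451416016)
```

Awl: middle at about (0.441,-0.063), tip direction -24.5°. Wells: x≈0.635, y = yellow 0.102, green 0.016, red -0.070, blue -0.156. I'll start with the ebony cap.

```bash
cat >> h.py <<'E'
def go(x,y,z,yaw=None,s=None):
    "print shift in tool cm and rz from current pose to the world target, tool down"
    s=s or st(); R=Ro.from_euler('xyz',s['ee_rot'],degrees=True)
    R2=Ro.from_euler('xyz',[180,0,s['ee_rot'][2] if yaw is None else yaw],degrees=True)
    dl=R.inv().apply(np.array([x,y,z])-s['tcp_pos'])*100; print('shift cm',np.round(dl,2),'rot',np.round((R.inv()*R2).as_rotvec(),3),'rows',np.ceil(np.linalg.norm(dl)/4.17))
E
python3 -m pendant '[{"x":-2.3,"y":3.3,"rz":0.12},{"x":-4.6,"y":6.6,"rz":0.24},{"x":-6.9,"y":9.9,"rz":0.36},{"x":-9.2,"y":13.2,"rz":0.48},{"x":-11.5,"y":16.5,"rz":0.6}]' 0
python3 -c "
from h import *
go(.452,.0655,.12,0)"
```

```text
t 0.15 tcp [0.1921 0.4611 0.2306] rot [-1.800e+02  9.000e-02  6.738e+01] F [ 0.7 -0.5  0.2] w 1.0
shift cm [-26.5  39.2  11.1] rot [1.000e-03 1.000e-03 1.176e+00] rows 12.0invalid input at $[0]: expected keys x, y, z, rx, ry, rz
```

All six keys are required.

```bash
python3 -m pendant '[{"x":-2.3,"y":3.3,"z":0,"rx":0,"ry":0,"rz":0.12},{"x":-4.6,"y":6.6,"z":0,"rx":0,"ry":0,"rz":0.24},{"x":-6.9,"y":9.9,"z":0,"rx":0,"ry":0,"rz":0.36},{"x":-9.2,"y":13.2,"z":0,"rx":0,"ry":0,"rz":0.48},{"x":-11.5,"y":16.5,"z":0,"rx":0,"ry":0,"rz":0.6}]' 0
python3 -c "
from h import *
go(.452,.0655,.12,0)"
```

```text
time_s: 0.57
tcp_pos: [0.3007, 0.2902, 0.2311]
ee_rot: [180.0, 0.0, 32.7]
force: [0.5, 0.8, 0.0]
width: 1.003
t 0.57 tcp [0.3007 0.2902 0.2311] rot [1.7999e+02 2.0000e-02 3.2730e+01] F [0.5 0.8 0. ] w 1.003
shift cm [ 0.59 27.08 11.11] rot [0.    0.    0.571] rows 8.0
```

```bash
python3 -m pendant '[{"x":0,"y":4,"z":0,"rx":0,"ry":0,"rz":0.12},{"x":0,"y":8,"z":0,"rx":0,"ry":0,"rz":0.24},{"x":0,"y":12,"z":0,"rx":0,"ry":0,"rz":0.36},{"x":0,"y":16,"z":0,"rx":0,"ry":0,"rz":0.48},{"x":0,"y":20,"z":0,"rx":0,"ry":0,"rz":0.57}]' 0
python3 -c "
from h import *
go(.452,.0655,.12,0)"
```

```text
time_s: 0.98
tcp_pos: [0.4098, 0.1223, 0.2313]
ee_rot: [-180.0, 0.0, 0.0]
force: [1.1, 0.9, 0.8]
width: 1.003
t 0.98 tcp [0.4098 0.1223 0.2313] rot [-1.7999e+02  0.0000e+00  3.0000e-02] F [1.1 0.9 0.8] w 1.003
shift cm [ 4.22  5.68 11.13] rot [-0.     0.     0.001] rows 4.0
```

```bash
python3 -m pendant '[{"x":2.1,"y":2.8,"z":1,"rx":0,"ry":0,"rz":0},{"x":4.2,"y":5.7,"z":2.5,"rx":0,"ry":0,"rz":0},{"x":4.2,"y":5.7,"z":6,"rx":0,"ry":0,"rz":0},{"x":4.2,"y":5.7,"z":10,"rx":0,"ry":0,"rz":0},{"x":4.2,"y":5.7,"z":11,"rx":0,"ry":0,"rz":0}]' 0
python3 -c "
from h import *
st()
im,d,p=snap('wrist','w1'); P=cloud('wrist',d,pose=p)
st();
m=(P[:,:,2]>.01)&(P[:,:,2]<.08)&(d>0)&(np.hypot(P[:,:,0]-.452,P[:,:,1]-.066)<.03)
q=P[m]; print(q.min(0),q.max(0)); print(cv2.minAreaRect((q[:,:2]*1000).astype(np.float32)))
"
```

```text
time_s: 1.4
tcp_pos: [0.4478, 0.0658, 0.1158]
ee_rot: [179.9, 0.5, 0.2]
force: [-0.2, -0.8, -0.5]
width: 0.998
t 1.4 tcp [0.4478 0.0658 0.1158] rot [179.92   0.55   0.21] F [-0.2 -0.8 -0.5] w 0.998
t 1.45 tcp [0.4473 0.0661 0.1158] rot [179.91   0.62   0.25] F [-0.7  0.  -1.3] w 1.003
[0.43764704 0.05024957 0.01001394] [0.46780291 0.07976844 0.06471666]
((452.66241455078125, 65.05093383789062), (29.494983673095703, 29.77702522277832), 63.4179801940918)
```

View pics/w1.png

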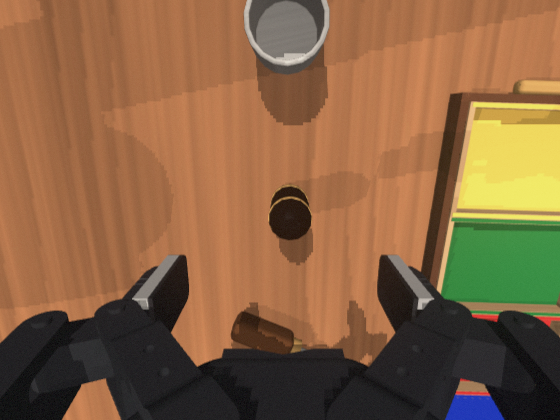

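The wrist picture shows the black cap at (290,213), centred between the jaws, and the steel cup well clear at (287,25). Now down and grip.

```bash
python3 -m pendant '[{"x":0.5,"y":0.1,"z":3,"rx":0,"ry":0,"rz":0},{"x":0.5,"y":0.1,"z":6,"rx":0,"ry":0,"rz":0},{"x":0.5,"y":0.1,"z":8.5,"rx":0,"ry":0,"rz":0},{"x":0.5,"y":0.1,"z":9.7,"rx":0,"ry":0,"rz":0},{"x":0.5,"y":0.1,"z":9.7,"rx":0,"ry":0,"rz":0}]' 0
python3 -c "
from h import *
st()"
```

```text
time_s: 1.87
tcp_pos: [0.4546, 0.0663, 0.0222]
ee_rot: [180.0, 0.3, 0.4]
force: [0.4, 0.4, -0.7]
width: 1.002
t 1.87 tcp [0.4546 0.0663 0.0222] rot [179.96   0.3    0.36] F [ 0.4  0.4 -0.7] w 1.002
```

```bash
python3 -m pendant '[{"x":-0.3,"y":0,"z":0,"rx":0,"ry":0,"rz":0},{"x":-0.3,"y":0,"z":0,"rx":0,"ry":0,"rz":0},{"x":-0.3,"y":0,"z":0,"rx":0,"ry":0,"rz":0}]' 0
python3 -m pendant '[{"x":0,"y":0,"z":0,"rx":0,"ry":0,"rz":0},{"x":0,"y":0,"z":0,"rx":0,"ry":0,"rz":0},{"x":0,"y":0,"z":0,"rx":0,"ry":0,"rz":0},{"x":0,"y":0,"z":0,"rx":0,"ry":0,"rz":0},{"x":0,"y":0,"z":0,"rx":0,"ry":0,"rz":0}]' 1
python3 -m pendant '[{"x":0,"y":0,"z":0,"rx":0,"ry":0,"rz":0},{"x":0,"y":0,"z":0,"rx":0,"ry":0,"rz":0},{"x":0,"y":0,"z":0,"rx":0,"ry":0,"rz":0},{"x":0,"y":0,"z":0,"rx":0,"ry":0,"rz":0},{"x":0,"y":0,"z":0,"rx":0,"ry":0,"rz":0}]' 1
```

```text
time_s: 2.12
tcp_pos: [0.4549, 0.0667, 0.0259]
ee_rot: [-180.0, -0.2, 0.4]
force: [-1.0, -0.0, -0.2]
width: 0.999
time_s: 2.53
tcp_pos: [0.4539, 0.0665, 0.0247]
ee_rot: [-180.0, -0.0, 0.3]
force: [-1.4, -0.5, 5.9]
width: 0.333
time_s: 2.95
tcp_pos: [0.4539, 0.0665, 0.0248]
ee_rot: [-180.0, -0.0, 0.3]
force: [-1.5, 0.5, 5.3]
width: 0.331
```

```bash
python3 -m pendant '[{"x":0,"y":0,"z":-2.5,"rx":0,"ry":0,"rz":0},{"x":0,"y":0,"z":-6,"rx":0,"ry":0,"rz":0},{"x":3,"y":1,"z":-7,"rx":0,"ry":0,"rz":0},{"x":7,"y":2,"z":-7,"rx":0,"ry":0,"rz":0},{"x":10.5,"y":3,"z":-7,"rx":0,"ry":0,"rz":0}]' 1
python3 -m pendant '[{"x":3,"y":1,"z":0,"rx":0,"ry":0,"rz":0},{"x":6,"y":2,"z":0,"rx":0,"ry":0,"rz":0},{"x":7.6,"y":2,"z":0,"rx":0,"ry":0,"rz":0},{"x":7.6,"y":2,"z":0,"rx":0,"ry":0,"rz":0},{"x":7.6,"y":2,"z":0,"rx":0,"ry":0,"rz":0}]' 1
python3 -c "
from h import *
go(.635,.017,.031,0)
snap('scene','s2')"
```

```text
time_s: 3.37
tcp_pos: [0.5613, 0.037, 0.096]
ee_rot: [-180.0, -0.2, 0.4]
force: [1.2, -0.1, -0.1]
width: 0.328
time_s: 3.78
tcp_pos: [0.6346, 0.0174, 0.093]
ee_rot: [-180.0, 0.1, 0.3]
force: [-0.5, 0.2, -0.6]
width: 0.325
t 3.78 tcp [0.6346 0.0174 0.093 ] rot [-1.8e+02  1.2e-01  3.2e-01] F [-0.5  0.2 -0.6] w 0.325
shift cm [0.05 0.04 6.2 ] rot [-0.     0.002  0.006] rows 2.0
```

View pics/s2.png

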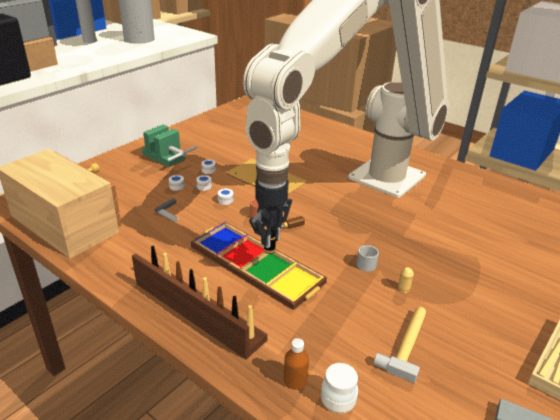

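The picture shows the cap held at about (269,247), over the green well. Lowering.

```bash
python3 -m pendant '[{"x":0,"y":0,"z":2.5,"rx":0,"ry":0,"rz":0},{"x":0,"y":0,"z":4.5,"rx":0,"ry":0,"rz":0},{"x":0,"y":0,"z":5.5,"rx":0,"ry":0,"rz":0},{"x":0,"y":0,"z":6.1,"rx":0,"ry":0,"rz":0},{"x":0,"y":0,"z":6.1,"rx":0,"ry":0,"rz":0}]' 1
python3 -m pendant '[{"x":0,"y":0,"z":0.1,"rx":0,"ry":0,"rz":0},{"x":0,"y":0,"z":0.2,"rx":0,"ry":0,"rz":0},{"x":0,"y":0,"z":0.2,"rx":0,"ry":0,"rz":0}]' 1
```

```text
time_s: 4.25
tcp_pos: [0.6332, 0.0179, 0.0336]
ee_rot: [-180.0, 0.1, 0.4]
force: [0.6, -0.5, -1.0]
width: 0.328
time_s: 4.5
tcp_pos: [0.6351, 0.0178, 0.0328]
ee_rot: [-180.0, -0.1, 0.4]
force: [-2.0, 1.1, 4.7]
width: 0.332
```

```bash
python3 -m pendant '[{"x":0,"y":0,"z":0.1,"rx":0,"ry":0,"rz":0},{"x":0,"y":0,"z":0.1,"rx":0,"ry":0,"rz":0},{"x":0,"y":0,"z":0.1,"rx":0,"ry":0,"rz":0}]' 1
```

```text
time_s: 4.75
tcp_pos: [0.6351, 0.0178, 0.0328]
ee_rot: [-180.0, -0.1, 0.4]
force: [-5.0, -0.1, 9.0]
width: 0.328
```

```bash
python3 -c "
from h import *
s=st(); im,d,p=snap('wrist','w3'); snap('top','t3'); im,d,_=snap('scene','s3')
cv2.imwrite('pics/s3c.png',cv2.resize(im[200:310,180:340,::-1],None,fx=5,fy=5,interpolation=cv2.INTER_CUBIC))
"
```

```text
t 4.75 tcp [0.6351 0.0178 0.0328] rot [-1.7998e+02 -9.0000e-02  3.6000e-01] F [-5.  -0.1  9. ] w 0.328
```

View pics/w3.png

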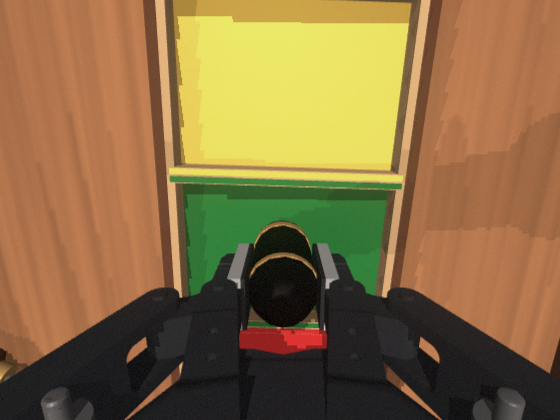

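View pics/s3c.png

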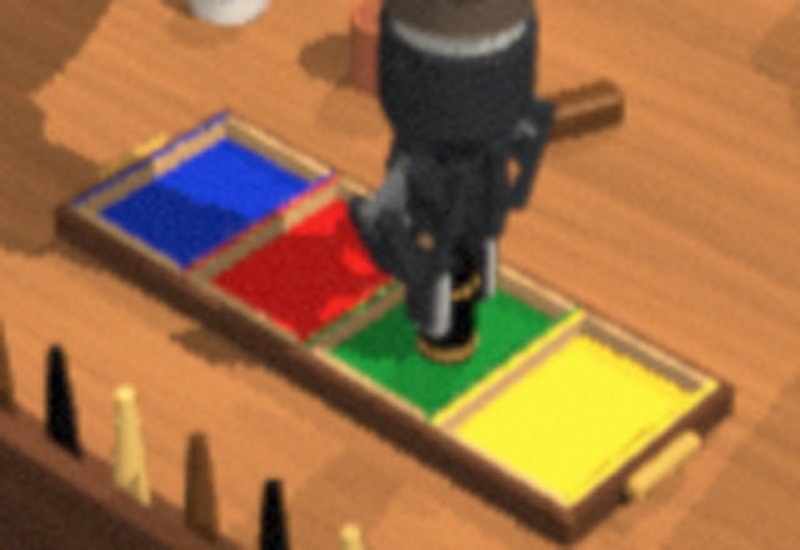

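The cap stands upright on the green floor (scene crop (448,330)), clear of the walls. Releasing, then rising.

```bash
python3 -m pendant '[{"x":0,"y":0,"z":-0.2,"rx":0,"ry":0,"rz":0},{"x":0,"y":0,"z":-0.2,"rx":0,"ry":0,"rz":0},{"x":0,"y":0,"z":-0.2,"rx":0,"ry":0,"rz":0},{"x":0,"y":0,"z":-0.2,"rx":0,"ry":0,"rz":0},{"x":0,"y":0,"z":-0.2,"rx":0,"ry":0,"rz":0}]' 0.3
python3 -m pendant '[{"x":0,"y":0,"z":-2,"rx":0,"ry":0,"rz":0},{"x":0,"y":0,"z":-5,"rx":0,"ry":0,"rz":0},{"x":0,"y":0,"z":-9,"rx":0,"ry":0,"rz":0},{"x":0,"y":0,"z":-10,"rx":0,"ry":0,"rz":0},{"x":0,"y":0,"z":-10,"rx":0,"ry":0,"rz":0}]' 0
python3 -c "
from h import *
s=st(); im,d,p=snap('scene','s4')
cv2.imwrite('pics/s4c.png',cv2.resize(im[200:310,180:340,::-1],None,fx=5,fy=5,interpolation=cv2.INTER_CUBIC)); go(.4565,-.169,.10,0)
"
```

```text
time_s: 5.32
tcp_pos: [0.6349, 0.0175, 0.032]
ee_rot: [180.0, 0.0, 0.3]
force: [-0.6, 0.4, -0.9]
width: 0.702
time_s: 5.73
tcp_pos: [0.6382, 0.0176, 0.1373]
ee_rot: [-180.0, -0.5, 0.3]
force: [0.6, 0.5, -0.4]
width: 0.997
t 5.73 tcp [0.6382 0.0176 0.1373] rot [-179.99   -0.54    0.34] F [ 0.6  0.5 -0.4] w 0.997
t 5.78 tcp [0.6366 0.0176 0.1346] rot [-180.     -0.29    0.35] F [ 0.6 -0.4  0.3] w 1.0
shift cm [-18.14  18.55   3.37] rot [-0.    -0.005  0.006] rows 7.0
```

View pics/s4c.png

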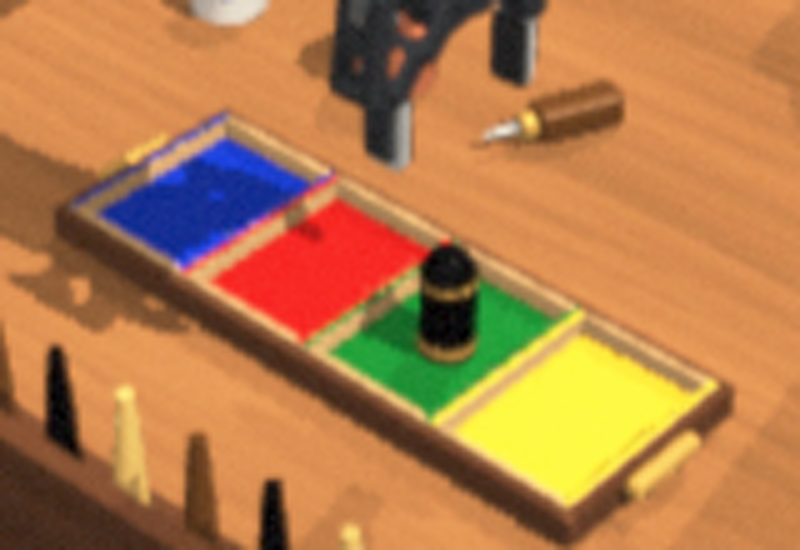

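The ebony cap stands alone and upright in the green well. Next is the copper cup.

```bash
python3 -m pendant '[{"x":-2.7,"y":2.8,"z":0,"rx":0,"ry":0,"rz":0},{"x":-5.4,"y":5.6,"z":0,"rx":0,"ry":0,"rz":0},{"x":-8.1,"y":8.4,"z":0,"rx":0,"ry":0,"rz":0},{"x":-10.8,"y":11.2,"z":0,"rx":0,"ry":0,"rz":0},{"x":-13.5,"y":14,"z":0,"rx":0,"ry":0,"rz":0}]' 0
python3 -m pendant '[{"x":-2.5,"y":2.5,"z":0,"rx":0,"ry":0,"rz":0},{"x":-4.5,"y":4.6,"z":1,"rx":0,"ry":0,"rz":0},{"x":-4.5,"y":4.6,"z":3,"rx":0,"ry":0,"rz":0},{"x":-4.5,"y":4.6,"z":3.5,"rx":0,"ry":0,"rz":0},{"x":-4.5,"y":4.6,"z":3.5,"rx":0,"ry":0,"rz":0}]' 0
python3 -c "
from h import *
im,d,p=snap('wrist','w5'); P=cloud('wrist',d,pose=p)
m=(P[:,:,2]>.02)&(P[:,:,2]<.06)&(d>0)&(np.hypot(P[:,:,0]-.456,P[:,:,1]+.169)<.035)
q=P[m]; print(q.min(0),q.max(0)); print(cv2.minAreaRect((q[:,:2]*1000).astype(np.float32)))
go(.456,-.169,.02,0)
"
```

```text
time_s: 6.2
tcp_pos: [0.498, -0.1238, 0.1302]
ee_rot: [-180.0, 0.2, 0.4]
force: [0.3, -0.2, 0.3]
width: 0.999
time_s: 6.62
tcp_pos: [0.4537, -0.1689, 0.0947]
ee_rot: [-179.9, 0.3, 0.3]
force: [0.3, 0.1, 0.2]
width: 1.003
[ 0.43265395 -0.19813808  0.02002672] [ 0.48391285 -0.14636116  0.0487623 ]
((458.3033447265625, -171.947998046875), (51.07671356201172, 51.32524490356445), 33.44658279418945)
t 6.67 tcp [ 0.4551 -0.1688  0.0959] rot [-179.91    0.19    0.36] F [ 0.5 -0.1  0.8] w 1.001
shift cm [0.12 0.03 7.59] rot [-0.002  0.003  0.006] rows 2.0
```

View pics/w5.png

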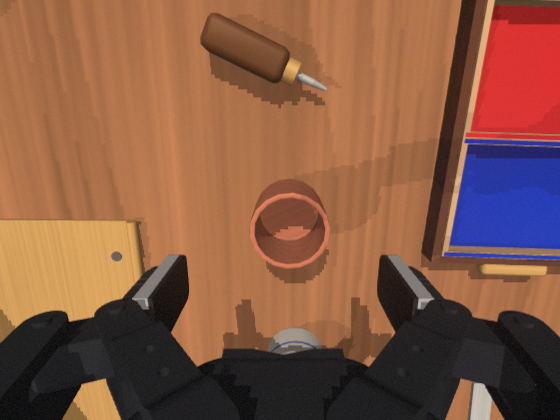

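The copper cup is at (290,230), mouth up, between the jaws. Descending to TCP z≈0.022.

```bash
python3 -m pendant '[{"x":0.2,"y":0.2,"z":3,"rx":0,"ry":0,"rz":0},{"x":0.2,"y":0.2,"z":5.5,"rx":0,"ry":0,"rz":0},{"x":0.2,"y":0.2,"z":7.3,"rx":0,"ry":0,"rz":0},{"x":0.2,"y":0.2,"z":7.3,"rx":0,"ry":0,"rz":0},{"x":0.2,"y":0.2,"z":7.3,"rx":0,"ry":0,"rz":0}]' 0
python3 -m pendant '[{"x":0,"y":0,"z":0,"rx":0,"ry":0,"rz":0},{"x":0,"y":0,"z":0,"rx":0,"ry":0,"rz":0},{"x":0,"y":0,"z":0,"rx":0,"ry":0,"rz":0},{"x":0,"y":0,"z":0,"rx":0,"ry":0,"rz":0},{"x":0,"y":0,"z":0,"rx":0,"ry":0,"rz":0}]' 1
python3 -m pendant '[{"x":0,"y":0,"z":0,"rx":0,"ry":0,"rz":0},{"x":0,"y":0,"z":0,"rx":0,"ry":0,"rz":0},{"x":0,"y":0,"z":0,"rx":0,"ry":0,"rz":0}]' 1
```

```text
time_s: 7.08
tcp_pos: [0.4582, -0.1706, 0.024]
ee_rot: [-180.0, 0.1, 0.4]
force: [0.7, -0.2, -0.1]
width: 1.0
time_s: 7.5
tcp_pos: [0.4594, -0.1719, 0.0264]
ee_rot: [179.9, -0.2, 0.3]
force: [-1.4, 0.8, 6.5]
width: 0.591
time_s: 7.75
tcp_pos: [0.4594, -0.1719, 0.0264]
ee_rot: [179.9, -0.2, 0.3]
force: [-0.7, 0.2, 6.2]
width: 0.581
```

```bash
python3 -m pendant '[{"x":0,"y":0,"z":-2.5,"rx":0,"ry":0,"rz":0},{"x":0,"y":0,"z":-6,"rx":0,"ry":0,"rz":0},{"x":3,"y":-1.7,"z":-7,"rx":0,"ry":0,"rz":0},{"x":6.4,"y":-3.7,"z":-7,"rx":0,"ry":0,"rz":0},{"x":9.8,"y":-5.7,"z":-7,"rx":0,"ry":0,"rz":0}]' 1
python3 -m pendant '[{"x":3,"y":-1.8,"z":0,"rx":0,"ry":0,"rz":0},{"x":6,"y":-3.5,"z":0,"rx":0,"ry":0,"rz":0},{"x":7.7,"y":-4.5,"z":0,"rx":0,"ry":0,"rz":0},{"x":7.7,"y":-4.5,"z":0,"rx":0,"ry":0,"rz":0},{"x":7.7,"y":-4.5,"z":0,"rx":0,"ry":0,"rz":0}]' 1
python3 -c "
from h import *
im,d,p=snap('wrist','w6');im,d,p=snap('scene','s6')
cv2.imwrite('pics/s6c.png',cv2.resize(im[170:310,180:340,::-1],None,fx=4,fy=4,interpolation=cv2.INTER_CUBIC))
go(.635,-.0715,.035,0)
"
```

```text
time_s: 8.17
tcp_pos: [0.558, -0.1141, 0.0974]
ee_rot: [179.9, -0.3, 0.2]
force: [0.9, -0.2, -0.8]
width: 0.586
time_s: 8.58
tcp_pos: [0.6331, -0.0676, 0.0944]
ee_rot: [180.0, -0.0, 0.4]
force: [0.7, -0.3, -1.8]
width: 0.586
t 8.68 tcp [ 0.6316 -0.0688  0.0944] rot [1.7999e+02 6.0000e-02 3.2000e-01] F [-0.2 -0.  -1.4] w 0.584
shift cm [0.35 0.27 5.94] rot [0.    0.001 0.006] rows 2.0
```

View pics/s6c.png

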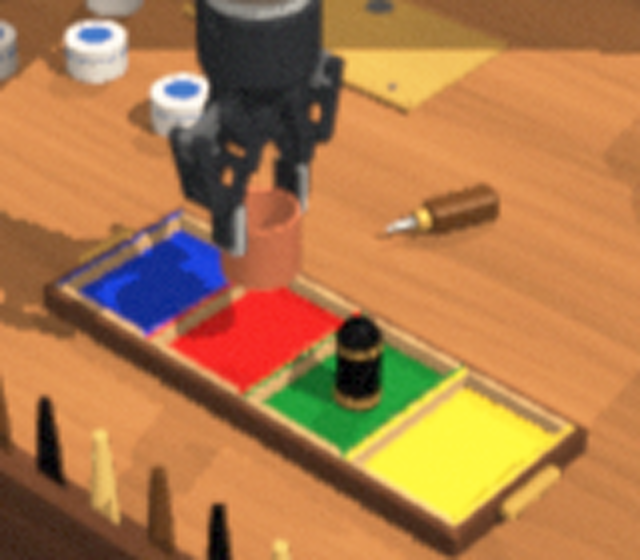

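View pics/w6.png

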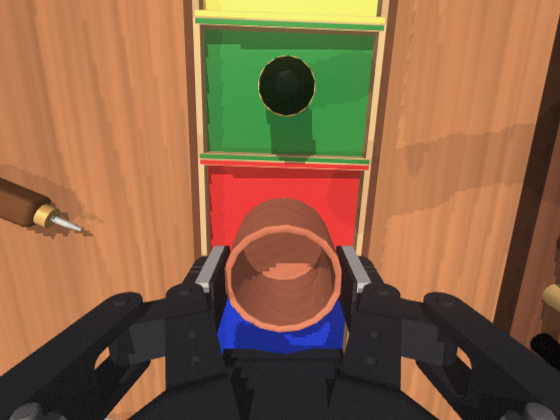

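The cup hangs over the red well at wrist (283,280), and the cap next door at (287,85) is clear. Lowering.

```bash
python3 -m pendant '[{"x":0.3,"y":0.1,"z":2.5,"rx":0,"ry":0,"rz":0},{"x":0.3,"y":0.1,"z":4.5,"rx":0,"ry":0,"rz":0},{"x":0.3,"y":0.1,"z":5.4,"rx":0,"ry":0,"rz":0},{"x":0.3,"y":0.1,"z":5.9,"rx":0,"ry":0,"rz":0},{"x":0.3,"y":0.1,"z":5.9,"rx":0,"ry":0,"rz":0}]' 1
python3 -m pendant '[{"x":0,"y":0,"z":0.15,"rx":0,"ry":0,"rz":0},{"x":0,"y":0,"z":0.3,"rx":0,"ry":0,"rz":0},{"x":0,"y":0,"z":0.3,"rx":0,"ry":0,"rz":0}]' 1
```

```text
time_s: 9.1
tcp_pos: [0.634, -0.0702, 0.0355]
ee_rot: [-180.0, 0.1, 0.3]
force: [0.8, -0.4, -1.6]
width: 0.584
time_s: 9.35
tcp_pos: [0.6359, -0.0701, 0.0345]
ee_rot: [180.0, -0.1, 0.3]
force: [-2.2, -0.3, 4.9]
width: 0.589
```

```bash
python3 -m pendant '[{"x":0,"y":0,"z":0,"rx":0,"ry":0,"rz":0},{"x":0,"y":0,"z":0,"rx":0,"ry":0,"rz":0},{"x":0,"y":0,"z":0,"rx":0,"ry":0,"rz":0},{"x":0,"y":0,"z":0,"rx":0,"ry":0,"rz":0},{"x":0,"y":0,"z":0,"rx":0,"ry":0,"rz":0}]' 0.1
python3 -m pendant '[{"x":0,"y":0,"z":-2,"rx":0,"ry":0,"rz":0},{"x":0,"y":0,"z":-5,"rx":0,"ry":0,"rz":0},{"x":0,"y":0,"z":-8,"rx":0,"ry":0,"rz":0},{"x":0,"y":0,"z":-9,"rx":0,"ry":0,"rz":0},{"x":0,"y":0,"z":-9,"rx":0,"ry":0,"rz":0}]' 0
python3 -c "
from h import *
im,d,p=snap('scene','s7')
cv2.imwrite('pics/s7c.png',cv2.resize(im[170:310,180:340,::-1],None,fx=4,fy=4,interpolation=cv2.INTER_CUBIC))
go(.463,-.297,.11,0)
"
```

```text
time_s: 9.77
tcp_pos: [0.6355, -0.0694, 0.0323]
ee_rot: [-180.0, -0.0, 0.3]
force: [-0.5, 0.2, -0.5]
width: 0.9
time_s: 10.18
tcp_pos: [0.6382, -0.0697, 0.1263]
ee_rot: [179.9, -0.4, 0.3]
force: [0.7, -0.8, -0.1]
width: 0.997
t 10.23 tcp [ 0.6367 -0.0696  0.1237] rot [179.98  -0.21   0.34] F [ 0.7  0.4 -0.6] w 0.996
shift cm [-17.51  22.64   1.32] rot [ 0.    -0.004  0.006] rows 7.0
```

View pics/s7c.png

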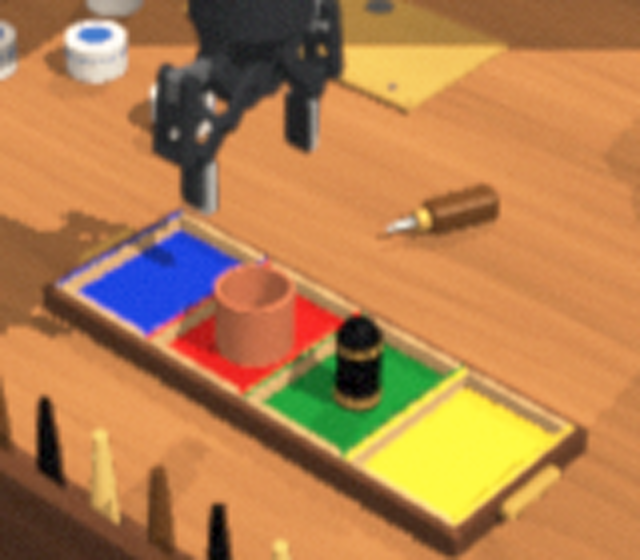

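The copper cup is standing in the red well. Next is the leftmost tin.

```bash
python3 -m pendant '[{"x":-2.5,"y":3.2,"z":0,"rx":0,"ry":0,"rz":0},{"x":-5,"y":6.4,"z":0,"rx":0,"ry":0,"rz":0},{"x":-7.5,"y":9.6,"z":0,"rx":0,"ry":0,"rz":0},{"x":-10,"y":12.8,"z":0,"rx":0,"ry":0,"rz":0},{"x":-12.5,"y":16,"z":0,"rx":0,"ry":0,"rz":0}]' 0
python3 -m pendant '[{"x":-2.5,"y":3.2,"z":0,"rx":0,"ry":0,"rz":0},{"x":-4.9,"y":6.6,"z":0,"rx":0,"ry":0,"rz":0},{"x":-4.9,"y":6.6,"z":2.5,"rx":0,"ry":0,"rz":0},{"x":-4.9,"y":6.6,"z":3.5,"rx":0,"ry":0,"rz":0},{"x":-4.9,"y":6.6,"z":3.5,"rx":0,"ry":0,"rz":0}]' 0
python3 -c "
from h import *
im,d,p=snap('wrist','w8'); P=cloud('wrist',d,pose=p)
m=(P[:,:,2]>.012)&(P[:,:,2]<.06)&(d>0)&(np.hypot(P[:,:,0]-.463,P[:,:,1]+.297)<.035)
q=P[m]; print(q.min(0),q.max(0)); print(cv2.minAreaRect((q[:,:2]*1000).astype(np.float32)))
go(.463,-.298,.005,0)
"
```

```text
time_s: 10.65
tcp_pos: [0.5087, -0.2305, 0.1197]
ee_rot: [-179.9, 0.2, 0.4]
force: [0.3, -0.5, -0.4]
width: 1.0
time_s: 11.07
tcp_pos: [0.4594, -0.2946, 0.0827]
ee_rot: [-179.7, 0.4, 0.3]
force: [0.4, -0.5, -0.5]
width: 1.0
[ 0.44082945 -0.32335506  0.01209397] [ 0.48783458 -0.27585163  0.03333309]
((464.325439453125, -299.6110534667969), (47.50927734375, 46.938358306884766), 89.56184387207031)
t 11.12 tcp [ 0.4608 -0.2946  0.0843] rot [-179.76    0.33    0.37] F [-0.3 -0.6  0.6] w 1.002
shift cm [0.26 0.38 7.93] rot [-0.004  0.006  0.007] rows 2.0
```

View pics/w8.png

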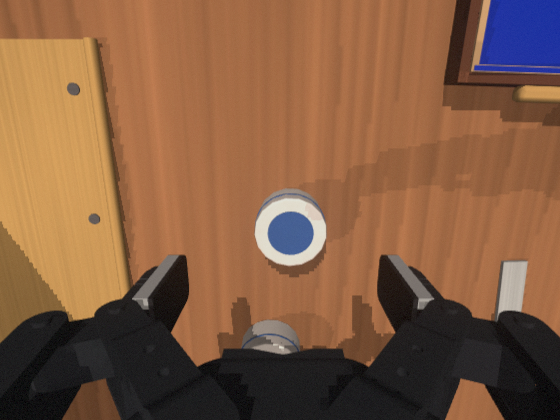

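The tin with the blue spot is at (290,232), between the jaws, and its look-alike at (271,340) is clear. Descending.

```bash
python3 -m pendant '[{"x":0.2,"y":0.4,"z":3,"rx":0,"ry":0,"rz":0},{"x":0.2,"y":0.4,"z":6,"rx":0,"ry":0,"rz":0},{"x":0.2,"y":0.4,"z":7.2,"rx":0,"ry":0,"rz":0},{"x":0.2,"y":0.4,"z":7.6,"rx":0,"ry":0,"rz":0},{"x":0.2,"y":0.4,"z":7.6,"rx":0,"ry":0,"rz":0}]' 0
python3 -m pendant '[{"x":0,"y":0,"z":0,"rx":0,"ry":0,"rz":0},{"x":0,"y":0,"z":0,"rx":0,"ry":0,"rz":0},{"x":0,"y":0,"z":0,"rx":0,"ry":0,"rz":0}]' 0.2
```

```text
time_s: 11.53
tcp_pos: [0.465, -0.2987, 0.0102]
ee_rot: [-179.9, 0.1, 0.5]
force: [-0.9, -0.4, 0.9]
width: 0.999
time_s: 11.78
tcp_pos: [0.4662, -0.3009, 0.0129]
ee_rot: [179.9, -0.1, 0.4]
force: [-0.1, -0.2, -0.5]
width: 0.8
```

```bash
python3 -m pendant '[{"x":-0.2,"y":-0.1,"z":0.7,"rx":0,"ry":0,"rz":0},{"x":-0.2,"y":-0.1,"z":0.7,"rx":0,"ry":0,"rz":0},{"x":-0.2,"y":-0.1,"z":0.7,"rx":0,"ry":0,"rz":0}]' 0.2
python3 -m pendant '[{"x":0,"y":0,"z":0,"rx":0,"ry":0,"rz":0},{"x":0,"y":0,"z":0,"rx":0,"ry":0,"rz":0},{"x":0,"y":0,"z":0,"rx":0,"ry":0,"rz":0},{"x":0,"y":0,"z":0,"rx":0,"ry":0,"rz":0},{"x":0,"y":0,"z":0,"rx":0,"ry":0,"rz":0}]' 1
python3 -c "
from h import *
st()"
```

```text
time_s: 12.03
tcp_pos: [0.4623, -0.2992, 0.0041]
ee_rot: [-180.0, 0.0, 0.3]
force: [-0.6, 0.1, -0.0]
width: 0.801
time_s: 12.45
tcp_pos: [0.4633, -0.2999, 0.0048]
ee_rot: [180.0, -0.1, 0.3]
force: [0.0, -0.8, 3.5]
width: 0.539
t 12.45 tcp [ 0.4633 -0.2999  0.0048] rot [ 1.7996e+02 -5.0000e-02  3.4000e-01] F [ 0.  -0.8  3.5] w 0.539
```

```bash
python3 -m pendant '[{"x":0,"y":0,"z":-2.5,"rx":0,"ry":0,"rz":0},{"x":0,"y":0,"z":-6,"rx":0,"ry":0,"rz":0},{"x":0,"y":0,"z":-10,"rx":0,"ry":0,"rz":0},{"x":1.6,"y":-3.5,"z":-11,"rx":0,"ry":0,"rz":0},{"x":3.2,"y":-7.2,"z":-11,"rx":0,"ry":0,"rz":0}]' 1
python3 -m pendant '[{"x":1.6,"y":-3.7,"z":0,"rx":0,"ry":0,"rz":0},{"x":3.2,"y":-7.4,"z":0,"rx":0,"ry":0,"rz":0},{"x":4.8,"y":-11.1,"z":0,"rx":0,"ry":0,"rz":0},{"x":6.4,"y":-14.8,"z":0,"rx":0,"ry":0,"rz":0},{"x":8,"y":-18.5,"z":0,"rx":0,"ry":0,"rz":0}]' 1
python3 -m pendant '[{"x":1.6,"y":-3.7,"z":0,"rx":0,"ry":0,"rz":0},{"x":3.2,"y":-7.4,"z":0,"rx":0,"ry":0,"rz":0},{"x":4.8,"y":-11.1,"z":0,"rx":0,"ry":0,"rz":0},{"x":6,"y":-14.5,"z":0,"rx":0,"ry":0,"rz":0},{"x":6,"y":-14.5,"z":0,"rx":0,"ry":0,"rz":0}]' 1
python3 -m pendant '[{"x":0,"y":0,"z":0,"rx":0,"ry":0,"rz":0},{"x":0,"y":0,"z":0,"rx":0,"ry":0,"rz":0}]' 1
python3 -c "
from h import *
im,d,p=snap('wrist','w9');im,d,p=snap('scene','s9')
cv2.imwrite('pics/s9c.png',cv2.resize(im[170:310,180:340,::-1],None,fx=4,fy=4,interpolation=cv2.INTER_CUBIC))
go(.635,.102,.018,0)
"
```

```text
time_s: 12.87
tcp_pos: [0.497, -0.2299, 0.1187]
ee_rot: [179.8, -0.5, 0.0]
force: [0.8, -1.1, -0.5]
width: 0.541
time_s: 13.28
tcp_pos: [0.5734, -0.0399, 0.1139]
ee_rot: [-180.0, 0.0, 0.3]
force: [-0.1, -1.1, -1.3]
width: 0.541
time_s: 13.7
tcp_pos: [0.6339, 0.1107, 0.1133]
ee_rot: [-179.8, -0.1, 0.8]
force: [0.9, 0.2, -0.5]
width: 0.543
time_s: 13.87
tcp_pos: [0.6317, 0.1034, 0.1134]
ee_rot: [180.0, 0.1, 0.4]
force: [-0.7, -1.1, -0.2]
width: 0.541
t 13.97 tcp [0.6318 0.1022 0.1139] rot [1.7997e+02 8.0000e-02 2.6000e-01] F [ 0.5 -0.1 -1.4] w 0.54
shift cm [0.33 0.02 9.59] rot [0.    0.001 0.004] rows 3.0
```

View pics/s9c.png

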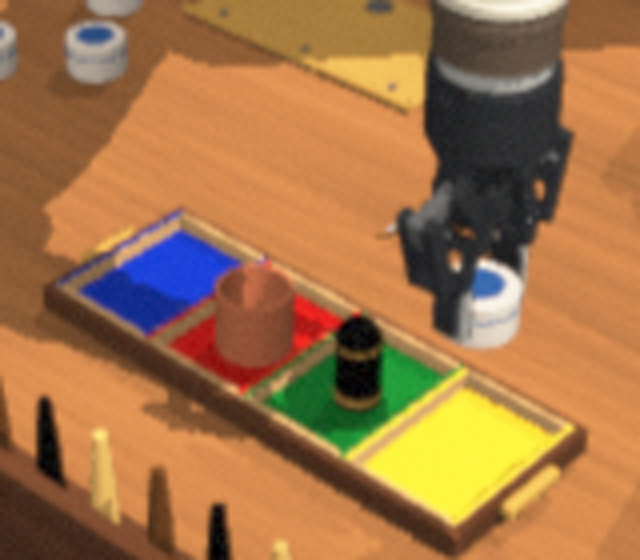

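View pics/w9.png

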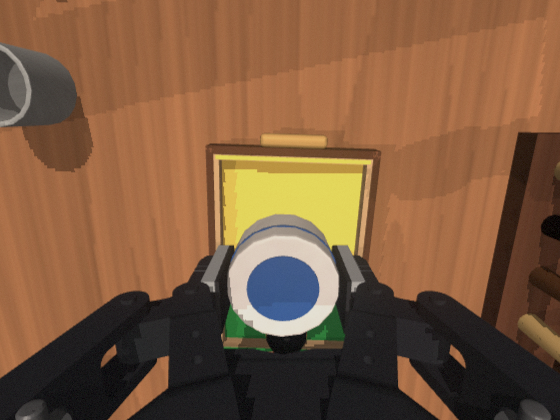

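The tin is level in the jaws over the yellow well (wrist (283,275)). Lowering.

```bash
python3 -m pendant '[{"x":0.3,"y":0,"z":3,"rx":0,"ry":0,"rz":0},{"x":0.3,"y":0,"z":6,"rx":0,"ry":0,"rz":0},{"x":0.3,"y":0,"z":8.2,"rx":0,"ry":0,"rz":0},{"x":0.3,"y":0,"z":9.3,"rx":0,"ry":0,"rz":0},{"x":0.3,"y":0,"z":9.3,"rx":0,"ry":0,"rz":0}]' 1
python3 -m pendant '[{"x":0,"y":0,"z":0.2,"rx":0,"ry":0,"rz":0},{"x":0,"y":0,"z":0.4,"rx":0,"ry":0,"rz":0},{"x":0,"y":0,"z":0.4,"rx":0,"ry":0,"rz":0}]' 1
```

```text
time_s: 14.38
tcp_pos: [0.6326, 0.1016, 0.0181]
ee_rot: [179.9, 0.4, 0.2]
force: [-0.8, -0.1, -1.2]
width: 0.542
time_s: 14.63
tcp_pos: [0.6367, 0.1035, 0.0189]
ee_rot: [-180.0, -0.2, 0.3]
force: [1.0, 1.0, -0.9]
width: 0.539
```

```bash
python3 -m pendant '[{"x":0,"y":0,"z":0.2,"rx":0,"ry":0,"rz":0},{"x":0,"y":0,"z":0.4,"rx":0,"ry":0,"rz":0},{"x":0,"y":0,"z":0.4,"rx":0,"ry":0,"rz":0}]' 1
python3 -m pendant '[{"x":0,"y":0,"z":0.1,"rx":0,"ry":0,"rz":0},{"x":0,"y":0,"z":0.2,"rx":0,"ry":0,"rz":0},{"x":0,"y":0,"z":0.2,"rx":0,"ry":0,"rz":0}]' 1
```

```text
time_s: 14.88
tcp_pos: [0.6356, 0.1037, 0.0136]
ee_rot: [-180.0, -0.0, 0.4]
force: [-0.7, 0.3, -1.6]
width: 0.539
time_s: 15.13
tcp_pos: [0.6356, 0.1037, 0.0128]
ee_rot: [-180.0, -0.1, 0.4]
force: [-2.7, 0.5, 6.5]
width: 0.535
```

Contact came at the expected height. I'll open only partly (to stay inside the walls) and rise.

```bash
python3 -m pendant '[{"x":0,"y":0,"z":0,"rx":0,"ry":0,"rz":0},{"x":0,"y":0,"z":0,"rx":0,"ry":0,"rz":0},{"x":0,"y":0,"z":0,"rx":0,"ry":0,"rz":0},{"x":0,"y":0,"z":0,"rx":0,"ry":0,"rz":0}]' 0.3
python3 -m pendant '[{"x":0,"y":0,"z":-2,"rx":0,"ry":0,"rz":0},{"x":0,"y":0,"z":-5,"rx":0,"ry":0,"rz":0},{"x":0,"y":0,"z":-9,"rx":0,"ry":0,"rz":0},{"x":0,"y":0,"z":-11,"rx":0,"ry":0,"rz":0},{"x":0,"y":0,"z":-11,"rx":0,"ry":0,"rz":0}]' 0.3
python3 -c "
from h import *
im,d,p=snap('scene','s10')
cv2.imwrite('pics/s10c.png',cv2.resize(im[170:310,180:340,::-1],None,fx=4,fy=4,interpolation=cv2.INTER_CUBIC))
go(.427,-.057,.12,65.5)
"
```

```text
time_s: 15.47
tcp_pos: [0.6354, 0.1036, 0.0111]
ee_rot: [180.0, 0.0, 0.3]
force: [0.5, 0.2, 0.9]
width: 0.697
time_s: 15.88
tcp_pos: [0.6394, 0.1042, 0.128]
ee_rot: [-179.9, -0.7, 0.3]
force: [0.5, -0.0, 0.6]
width: 0.702
t 15.93 tcp [0.6379 0.1039 0.125 ] rot [-179.94   -0.42    0.34] F [0.3 0.  0.5] w 0.701
shift cm [-21.19  15.97   0.33] rot [ 0.003 -0.007 -1.137] rows 7.0
```

View pics/s10c.png

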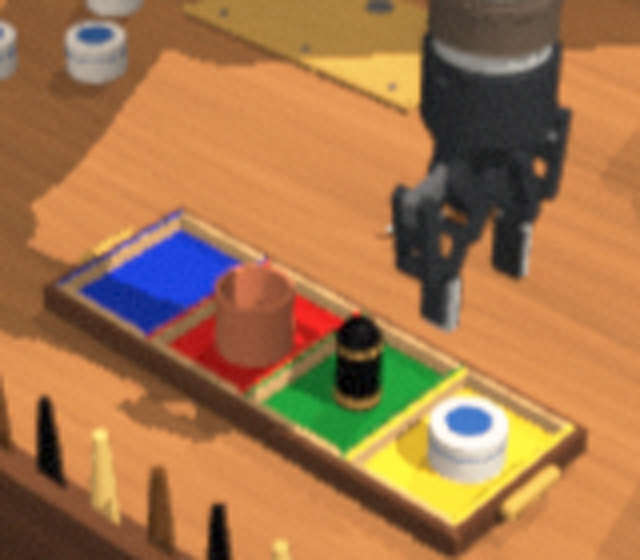

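The tin lies flat in the yellow well. Now the awl, first checking the joint-6 sense.

```bash
python3 -c "
from h import *
s=telemetry.get_state(); print(np.round(s['joints'],1), s['ee_rot'])"
python3 -m pendant '[{"x":-3.2,"y":2.4,"z":0,"rx":0,"ry":0,"rz":-0.12},{"x":-6.4,"y":4.8,"z":0,"rx":0,"ry":0,"rz":-0.24},{"x":-9.6,"y":7.2,"z":0,"rx":0,"ry":0,"rz":-0.36},{"x":-12.8,"y":9.6,"z":0,"rx":0,"ry":0,"rz":-0.48},{"x":-16,"y":12,"z":0,"rx":0,"ry":0,"rz":-0.6}]' 0.3
python3 -c "
from h import *
s=telemetry.get_state(); print(np.round(s['joints'],1), s['ee_rot'])
go(.427,-.057,.1,65.5)"
```

```text
[ 9.3 33.4 14.  70.1 -0.  98.9] [-179.93690678   -0.41696949    0.34280206]
time_s: 16.35
tcp_pos: [0.4732, -0.0181, 0.1194]
ee_rot: [-179.9, 0.2, 35.1]
force: [0.8, -0.3, 1.3]
width: 0.701
[ -2.2  15.7 -14.7  59.8  -0.   52.7] [-1.79893767e+02  1.60588163e-01  3.50961792e+01]
t 16.35 tcp [ 0.4732 -0.0181  0.1194] rot [-1.7989e+02  1.6000e-01  3.5100e+01] F [ 0.8 -0.3  1.3] w 0.701
shift cm [-6.01  0.53  1.96] rot [-0.003  0.002 -0.531] rows 2.0
```

```bash
python3 -m pendant '[{"x":-3,"y":0.3,"z":0,"rx":0,"ry":0,"rz":-0.12},{"x":-6,"y":0.5,"z":1,"rx":0,"ry":0,"rz":-0.24},{"x":-6,"y":0.5,"z":1,"rx":0,"ry":0,"rz":-0.36},{"x":-6,"y":0.5,"z":1,"rx":0,"ry":0,"rz":-0.48},{"x":-6,"y":0.5,"z":1,"rx":0,"ry":0,"rz":-0.53}]' 0.3
python3 -m pendant '[{"x":0,"y":0,"z":0,"rx":0,"ry":0,"rz":0},{"x":0,"y":0,"z":0,"rx":0,"ry":0,"rz":0}]' 0.3
python3 -c "
from h import *
im,d,p=snap('wrist','w11'); P=cloud('wrist',d,pose=p)
m=(P[:,:,2]>.014)&(P[:,:,2]<.035)&(d>0)&(np.hypot(P[:,:,0]-.427,P[:,:,1]+.057)<.05)
q=P[m]; print(q.min(0),q.max(0)); print(cv2.minAreaRect((q[:,:2]*1000).astype(np.float32)))
go(.427,-.057,.005,65.5)
"
```

```text
time_s: 16.77
tcp_pos: [0.4278, -0.0561, 0.1099]
ee_rot: [-179.8, 0.1, 65.3]
force: [-0.2, 0.4, 0.5]
width: 0.699
time_s: 16.93
tcp_pos: [0.4288, -0.0556, 0.1103]
ee_rot: [-179.9, 0.0, 65.0]
force: [-0.1, -0.6, 0.4]
width: 0.7
[ 0.40109378 -0.08122401  0.01401101] [ 0.47201274 -0.04037646  0.02481012]
((437.559814453125, -63.782466888427734), (22.015159606933594, 74.66683197021484), 65.55091857910156)
t 16.98 tcp [ 0.429  -0.0556  0.1105] rot [-1.799e+02  3.000e-02  6.501e+01] F [-0.1  0.7 -0.9] w 0.701
shift cm [-0.21 -0.11 10.55] rot [-0.002  0.001 -0.008] rows 3.0
```

View pics/w11.png

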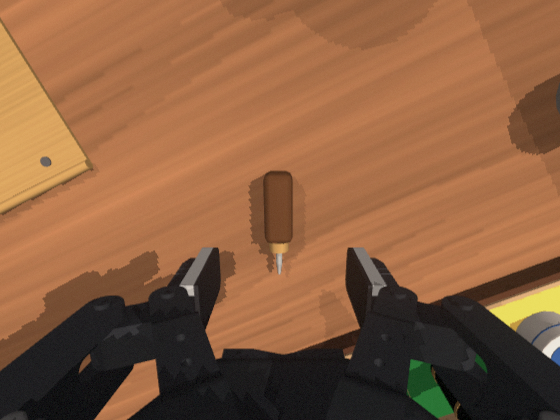

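The awl is aligned with the tool at (279,210), spike towards the gripper body and jaws across the handle. Descending.

```bash
python3 -m pendant '[{"x":-0.3,"y":0.1,"z":3,"rx":0,"ry":0,"rz":0},{"x":-0.3,"y":0.1,"z":6,"rx":0,"ry":0,"rz":0},{"x":-0.3,"y":0.1,"z":8.5,"rx":0,"ry":0,"rz":0},{"x":-0.3,"y":0.1,"z":9.6,"rx":0,"ry":0,"rz":0},{"x":-0.3,"y":0.1,"z":9.6,"rx":0,"ry":0,"rz":0}]' 0.3
python3 -m pendant '[{"x":0,"y":0,"z":0,"rx":0,"ry":0,"rz":0},{"x":0,"y":0,"z":0,"rx":0,"ry":0,"rz":0},{"x":0,"y":0,"z":0,"rx":0,"ry":0,"rz":0}]' 0.3
python3 -c "
from h import *
go(.428,-.059,.003,65.5)
"
```

```text
time_s: 17.4
tcp_pos: [0.4264, -0.0582, 0.0123]
ee_rot: [-179.6, 0.1, 65.1]
force: [-0.7, -0.0, -0.4]
width: 0.695
time_s: 17.65
tcp_pos: [0.4306, -0.0589, 0.0164]
ee_rot: [179.9, -0.0, 65.1]
force: [0.2, 0.1, -0.1]
width: 0.7
t 17.65 tcp [ 0.4306 -0.0589  0.0164] rot [ 1.7986e+02 -4.0000e-02  6.5080e+01] F [ 0.2  0.1 -0.1] w 0.7
shift cm [-0.12 -0.24  1.34] rot [ 0.002 -0.001 -0.007] rows 1.0
```

```bash
python3 -m pendant '[{"x":-0.1,"y":-0.2,"z":0.8,"rx":0,"ry":0,"rz":0},{"x":-0.1,"y":-0.2,"z":1.2,"rx":0,"ry":0,"rz":0},{"x":-0.1,"y":-0.2,"z":1.2,"rx":0,"ry":0,"rz":0}]' 0.4
python3 -m pendant '[{"x":0,"y":0,"z":0,"rx":0,"ry":0,"rz":0},{"x":0,"y":0,"z":0,"rx":0,"ry":0,"rz":0},{"x":0,"y":0,"z":0,"rx":0,"ry":0,"rz":0},{"x":0,"y":0,"z":0,"rx":0,"ry":0,"rz":0},{"x":0,"y":0,"z":0,"rx":0,"ry":0,"rz":0}]' 1
python3 -m pendant '[{"x":0,"y":0,"z":0,"rx":0,"ry":0,"rz":0},{"x":0,"y":0,"z":0,"rx":0,"ry":0,"rz":0},{"x":0,"y":0,"z":0,"rx":0,"ry":0,"rz":0}]' 1
```

```text
time_s: 17.9
tcp_pos: [0.4263, -0.0588, 0.0027]
ee_rot: [-179.9, 0.0, 65.1]
force: [-0.5, -0.6, 0.8]
width: 0.602
time_s: 18.32
tcp_pos: [0.4275, -0.059, 0.0036]
ee_rot: [180.0, -0.0, 65.1]
force: [-0.3, 0.3, 3.6]
width: 0.241
time_s: 18.57
tcp_pos: [0.4274, -0.0589, 0.0036]
ee_rot: [180.0, -0.0, 65.1]
force: [0.1, -0.0, 6.7]
width: 0.242
```

```bash
python3 -m pendant '[{"x":0,"y":0,"z":-2.5,"rx":0,"ry":0,"rz":0},{"x":0,"y":0,"z":-6,"rx":0,"ry":0,"rz":0},{"x":0,"y":0,"z":-9,"rx":0,"ry":0,"rz":0},{"x":0,"y":3,"z":-9,"rx":0,"ry":0,"rz":-0.1},{"x":-0.2,"y":7,"z":-9,"rx":0,"ry":0,"rz":-0.2}]' 1
python3 -c "
from h import *
go(.620,-.156,.095,90)
"
```

```text
time_s: 18.98
tcp_pos: [0.4895, -0.0895, 0.0955]
ee_rot: [179.9, -0.0, 76.9]
force: [0.6, -0.4, -1.7]
width: 0.246
t 18.98 tcp [ 0.4895 -0.0895  0.0955] rot [ 1.7989e+02 -4.0000e-02  7.6930e+01] F [ 0.6 -0.4 -1.7] w 0.246
shift cm [-3.53 14.21  0.08] rot [ 0.002 -0.    -0.228] rows 4.0
```

```bash
python3 -m pendant '[{"x":-0.9,"y":3.5,"z":0,"rx":0,"ry":0,"rz":-0.1},{"x":-1.8,"y":7,"z":0,"rx":0,"ry":0,"rz":-0.2},{"x":-2.7,"y":10.5,"z":0,"rx":0,"ry":0,"rz":-0.23},{"x":-3.5,"y":14.1,"z":0,"rx":0,"ry":0,"rz":-0.23},{"x":-3.5,"y":14.1,"z":0,"rx":0,"ry":0,"rz":-0.23}]' 1
python3 -m pendant '[{"x":0,"y":0,"z":0,"rx":0,"ry":0,"rz":0},{"x":0,"y":0,"z":0,"rx":0,"ry":0,"rz":0}]' 1
python3 -c "
from h import *
im,d,p=snap('wrist','w12');im,d,p=snap('scene','s12')
cv2.imwrite('pics/s12c.png',cv2.resize(im[170:310,180:340,::-1],None,fx=4,fy=4,interpolation=cv2.INTER_CUBIC))
go(.620,-.156,.0165,90)
"
```

```text
time_s: 19.4
tcp_pos: [0.6241, -0.1602, 0.0905]
ee_rot: [179.8, 0.1, 89.6]
force: [1.7, -0.3, -1.2]
width: 0.245
time_s: 19.57
tcp_pos: [0.6175, -0.1567, 0.0917]
ee_rot: [-179.8, -0.1, 89.7]
force: [0.3, 0.1, -1.3]
width: 0.239
t 19.67 tcp [ 0.6173 -0.1564  0.093 ] rot [-1.799e+02 -3.000e-02  8.975e+01] F [ 0.8 -0.3  0.1] w 0.239
shift cm [0.03 0.28 7.65] rot [-0.002 -0.001 -0.004] rows 2.0
```

View pics/s12c.png

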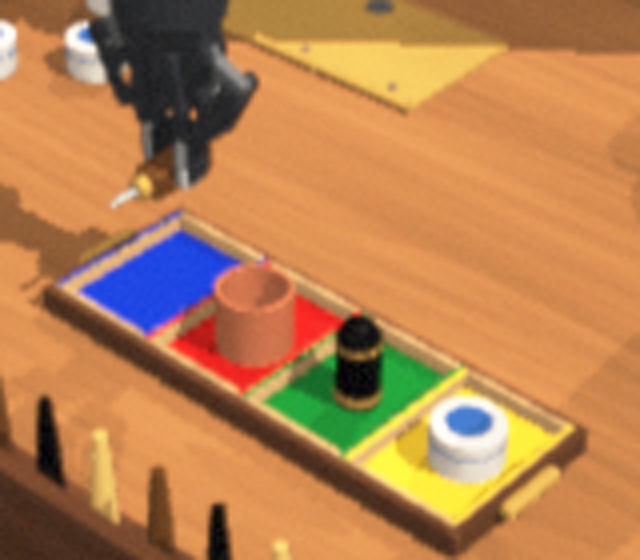

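View pics/w12.png

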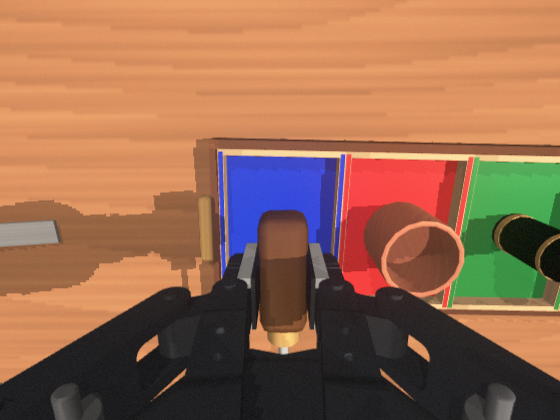

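The awl lies level over the blue well, lengthways (wrist (283,270)). Lowering in steps while watching the force, because the cup is next door.

```bash
python3 -m pendant '[{"x":-0.2,"y":0.2,"z":2.5,"rx":0,"ry":0,"rz":0},{"x":-0.2,"y":0.2,"z":4,"rx":0,"ry":0,"rz":0},{"x":-0.2,"y":0.2,"z":5,"rx":0,"ry":0,"rz":0},{"x":-0.2,"y":0.2,"z":6,"rx":0,"ry":0,"rz":0},{"x":-0.2,"y":0.2,"z":6.6,"rx":0,"ry":0,"rz":0}]' 1
python3 -m pendant '[{"x":0,"y":0,"z":0.3,"rx":0,"ry":0,"rz":0},{"x":0,"y":0,"z":0.6,"rx":0,"ry":0,"rz":0},{"x":0,"y":0,"z":0.6,"rx":0,"ry":0,"rz":0}]' 1
python3 -c "
from h import *
go(.620,-.158,.0116,90)"
```

```text
time_s: 20.08
tcp_pos: [0.6199, -0.1585, 0.0267]
ee_rot: [-179.9, -0.0, 89.7]
force: [0.5, -0.1, -0.8]
width: 0.246
time_s: 20.33
tcp_pos: [0.6208, -0.159, 0.0213]
ee_rot: [180.0, 0.0, 89.7]
force: [0.7, 0.6, -1.1]
width: 0.243
t 20.33 tcp [ 0.6208 -0.159   0.0213] rot [179.99   0.    89.73] F [ 0.7  0.6 -1.1] w 0.243
shift cm [ 0.1  -0.08  0.97] rot [ 0.     0.    -0.005] rows 1.0
```

```bash
python3 -m pendant '[{"x":0,"y":0,"z":0.3,"rx":0,"ry":0,"rz":0},{"x":0,"y":0,"z":0.6,"rx":0,"ry":0,"rz":0},{"x":0,"y":0,"z":0.6,"rx":0,"ry":0,"rz":0}]' 1
python3 -m pendant '[{"x":0,"y":0,"z":0.2,"rx":0,"ry":0,"rz":0},{"x":0,"y":0,"z":0.4,"rx":0,"ry":0,"rz":0},{"x":0,"y":0,"z":0.4,"rx":0,"ry":0,"rz":0}]' 1
```

```text
time_s: 20.58
tcp_pos: [0.6206, -0.1591, 0.015]
ee_rot: [-180.0, -0.0, 89.7]
force: [0.1, -0.3, -1.2]
width: 0.242
time_s: 20.83
tcp_pos: [0.621, -0.1592, 0.0117]
ee_rot: [180.0, 0.0, 89.7]
force: [0.3, 0.5, 1.9]
width: 0.241
```

Touching the floor at the expected height. Open slightly, then rise.

```bash
python3 -m pendant '[{"x":0,"y":0,"z":0,"rx":0,"ry":0,"rz":0},{"x":0,"y":0,"z":0,"rx":0,"ry":0,"rz":0},{"x":0,"y":0,"z":0,"rx":0,"ry":0,"rz":0},{"x":0,"y":0,"z":0,"rx":0,"ry":0,"rz":0}]' 0.64
python3 -m pendant '[{"x":0,"y":0,"z":-1.5,"rx":0,"ry":0,"rz":0},{"x":0,"y":0,"z":-4,"rx":0,"ry":0,"rz":0},{"x":0,"y":0,"z":-8,"rx":0,"ry":0,"rz":0},{"x":0,"y":-2,"z":-11,"rx":0,"ry":0,"rz":0},{"x":0,"y":-5,"z":-13,"rx":0,"ry":0,"rz":0}]' 0.64
python3 -m pendant '[{"x":0,"y":-4,"z":0,"rx":0,"ry":0,"rz":0},{"x":0,"y":-8,"z":0,"rx":0,"ry":0,"rz":0},{"x":0,"y":-12,"z":0,"rx":0,"ry":0,"rz":0},{"x":0,"y":-16,"z":0,"rx":0,"ry":0,"rz":0},{"x":0,"y":-20,"z":0,"rx":0,"ry":0,"rz":0}]' 0.64
python3 -m pendant '[{"x":0,"y":0,"z":0,"rx":0,"ry":0,"rz":0},{"x":0,"y":0,"z":0,"rx":0,"ry":0,"rz":0}]' 0.64
python3 - <<'E'
from h import *
st()
im,d,p=snap('scene','s13')
cv2.imwrite('pics/s13c.png',cv2.resize(im[190:310,180:420,::-1],None,fx=3.3,fy=3.3,interpolation=cv2.INTER_CUBIC))
im,d,p=snap('top','t13'); P=cloud('top',d)
cv2.imwrite('pics/t13c.png',cv2.resize(im[140:280,100:340,::-1],None,fx=3.3,fy=3.3,interpolation=cv2.INTER_CUBIC))
m=((P[:,:,2]>0.026)&(d>0)).astype(np.uint8); n,l,s,c=cv2.connectedComponentsWithStats(m)
for i in range(1,n):
    if s[i,4]>15 and 140<c[i][1]<270 and 110<c[i][0]<340:
        q=P[l==i]; rc=cv2.minAreaRect((q[:,:2]*1000).astype(np.float32)); print(np.round(c[i]),s[i,4],np.round(rc[0]),np.round(rc[1]),round(rc[2]),'ztop',round(np.percentile(q[:,2],97),3))
E
```

```text
time_s: 21.17
tcp_pos: [0.6207, -0.159, 0.0112]
ee_rot: [-180.0, -0.0, 89.7]
force: [-0.5, -0.1, -0.9]
width: 0.355
time_s: 21.58
tcp_pos: [0.5741, -0.1593, 0.1448]
ee_rot: [179.6, 0.1, 89.8]
force: [0.6, 0.0, 0.1]
width: 0.358
time_s: 22.0
tcp_pos: [0.3688, -0.1576, 0.1413]
ee_rot: [180.0, 0.0, 89.8]
force: [-0.2, -0.5, 1.2]
width: 0.357
time_s: 22.17
tcp_pos: [0.3682, -0.1574, 0.1412]
ee_rot: [-179.9, -0.0, 89.6]
force: [1.0, 0.8, 0.4]
width: 0.359
t 22.17 tcp [ 0.3682 -0.1574  0.1412] rot [-1.7995e+02 -2.0000e-02  8.9630e+01] F [1.  0.8 0.4] w 0.359
[270. 173.] 173 [635. -68.] [49. 51.] 85 ztop 0.058
[303. 178.] 159 [ 626. -156.] [64. 22.] 0 ztop 0.035
[206. 177.] 248 [635. 105.] [45. 46.] 42 ztop 0.045
[238. 175.] 132 [633.  17.] [28. 29.] 37 ztop 0.074
[129. 242.] 135 [466. 308.] [28. 29.] 6 ztop 0.066
[174. 246.] 145 [449. 192.] [52. 49.] 55 ztop 0.051
```

View pics/s13c.png

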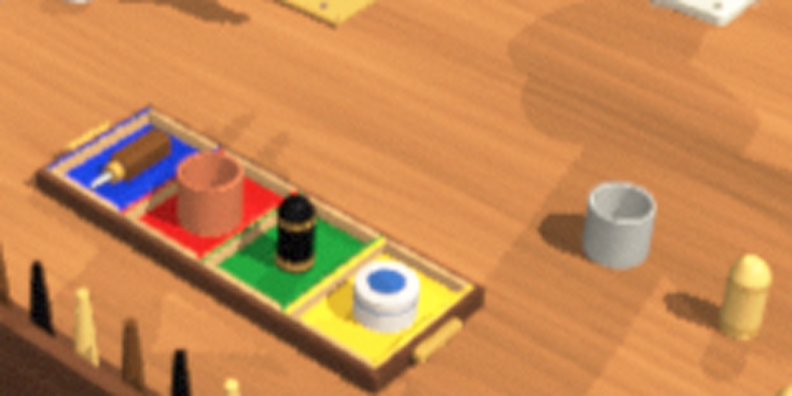

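View pics/t13c.png

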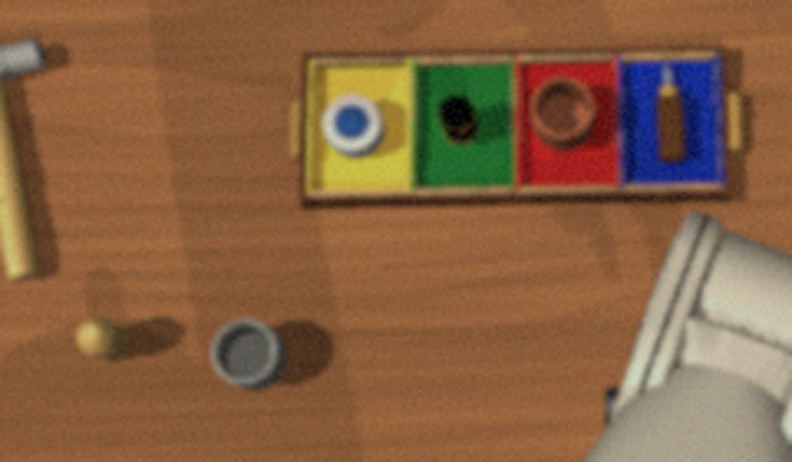

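All four items are in their wells, and the boxwood cap (466,308 mm) and steel cup (449,192 mm) have not moved within measuring error. Handing in.

```bash
python3 -c "
from h import *
st(); print(r.close_job())"
```

```text
t 22.27 tcp [ 0.3719 -0.1584  0.1421] rot [1.7984e+02 6.0000e-02 8.9710e+01] F [-0.3  0.2 -0.1] w 0.361
the job is handed in; nothing more can be done
None
```

I packed the caddy and handed the job in at about 22 s; no verdict came back. The ebony cap stands upright in the green well, the copper cup is mouth up in the red, the leftmost reed tin is flat in the yellow, and the awl lies lengthways in the blue.

The last scene and top pictures showed the following, each about 2 mm uncertain:
- **Wells:** all four pieces were within about 4 mm of their well centres. The awl's middle is about 2 mm off centre and its direction about 0° from lengthways.
- **Look-alikes:** the boxwood cap and steel cup were upright and within about 1 mm of where they started.
- **Robot:** the arm was clear of everything, with the force reading near zero.

One check disagreed with what I expected: the pieces met the well floors about 8 mm above the counter, not 4 mm. The first depth picture also put the floors at about 8 mm, so the caddy seems to sit about 4 mm above the counter. The pictures show the pieces resting on the floors.

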